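# Turn the inspection turntable until the marked casting is at the pointer

### The arm

A 7-joint arm with a two-finger parallel gripper is mounted at the origin on the work surface. World frame = base frame: x ahead of the robot, y to its left, z up, the work surface at z = 0. Lengths are in m, angles in rad, forces in N, time in s.
With the tool pointing down it reaches from about 0.425 to 0.875 m from the base axis. Payload 4.7 kg.
Tool frame: the origin (TCP) lies midway between the tips of the shut fingers; the grasp point (between the pads) lies 19 mm behind it; y points along the fingers, x is the direction in which the jaws open and shut, and the axes are right-handed (so a half turn about y gives the same grasp; the last joint's range is limited). The gripper opens to 85 mm and grips with 20 to 120 N. Pads are 22 mm wide; open, the fingers measure 114 mm over their backs; the gripper's body (76 mm by 85 mm) begins 54 mm behind the grasp point. The pads swing forward as they close: fully open they stand 13 mm farther back than shut.
Start: joints at [1.279, 0.321, -0.07, 1.45, 0.023, 1.371, -0.057], TCP at [0.196, -0.62, 0.231] pointing down, gripper open.
Joint ranges: [-2.86, 2.86], [-0.3, 2.09], [-1.38, 1.24], [0.06, 2.45], [-1.56, 4.7], [0.09, 2.05], [-2.69, 2.69]. Speed limits (rad/s): [2.57, 2.57, 3.14, 3.14, 3.14, 3.14, 3.14].

### API

Orientations are given as a unit quaternion [x, y, z, w].
In Python, from cell import bot, cams gives the robot as it stands.
- The arm moves only by the tool play_rows, never from a script. Its argument "motion" is a list of rows, each an object with "hand": the opening, from -1 (shut) to 1 (fully open); "xyz": the shift along the world's x, y, z in cm, a list of three; "spin": the turn about the world's z in degrees. In form: [{"hand": hand, "xyz": [dx, dy, dz], "spin": spin}, ...]. A call has 1 to 8 rows; each row shifts and turns the pose as measured when the row begins; what a row does not reach is not made up. A row lasts 1/8 s, in which the tool goes at most 62.5 mm and 10.7 degrees, less where a joint would pass 70% of its speed; a pose out of reach is approached as far as the arm can. A call with a gripper value outside its range is refused whole. The fingers move at their own pace and stop on an object; the grip force is fixed at half the most. Time passes only in rows, so rows that do not move let the fingers close. It gives the time, the measured TCP pose, the force and the opening at its end, in the units of the state.
- bot.get_obs(): the state, without advancing time (a new reading comes with each control period).
- cams.grab_frame(name): name is "scene" or "top" or "wrist"; returns a dict with "img" (400x640x3 uint8, red, green, blue), "vfov" (degrees; the focal length in pixels is half the picture's height over the tangent of half this angle, whatever the lens; pixels are square), "cx", "cy" (the principal point, pixels), "xyz" and "orientation" of the camera in the world. Camera axes: x right, y up, looking along -z (the intrinsics and any distortion apply to the point x, -y, -z); pixel columns grow to the right and rows downward; lengths in m; the calibration is good to about 2 mm. A picture is of the moment at which its call begins. There is no depth.
- bot.sign_off(): hands the job in, once; it reports no verdict.
The state is a dict: "clock": time; "qpos": joint angles; "joint_vel": joint speeds; "effort": joint torques, N m; "tcp_pos": TCP position; "tcp_rot": TCP orientation; "contact_force": force on the tool from outside, world axes, zero at the start; "wrist_torque": the same for the moment, N m; "gripper_width": opening from 0.0 (shut) to 1.0 (fully open).
Only numpy, scipy, OpenCV 4.12 (cv2) and the standard library are available. Lean on these libraries where they do the work, as an engineer would, in place of code of your own. Each camera call takes 0.05 s, during which the arm holds its last target. There are 200 camera calls.

### The job

Turn the blue turntable by gently pushing the white pegs on its rim with the outside of the fingers until the casting with the orange cap stands squarely in line with the yellow pointer, then back away. Do not push on, grip or lift the castings: they ride round standing on their seats; and leave the loose parts and the bin beside the turntable where they are.

Things in the scene. Friction and masses are not known exactly. Their poses are not given: they have to be found in the camera images.
- foot: Fixed foot of the turntable. Origin on the work surface under the disc's axis, z up. Its -x axis is the front: there a yellow pointer block (34 mm wide, a corner pointing at the disc, 134 to 191 mm from the axis, top 50 mm above the work surface) stands just outside the disc. Placed anew and turned a little at each start; does not move in a run.
- turntable: Blue disc, 260 mm across, 15 mm thick, top face 60 mm above the work surface; turns either way, more than a full turn, about the foot's upright axis. Stiff bearing (0.3 N m, some 3 N at a peg): it stays where it is left. Origin: centre of its underside, z up. Its frame turns with it: orange-capped casting at its -x, black-capped ones 120 degrees either side, pegs half-way between.
- peg_a (a point): Centre, half-way up, of a white peg: 14 mm across, 40 mm tall, standing on the disc's rim 115 mm from the disc's centre and turning with it. Its top is 100 mm above the work surface. This one is opposite the orange-capped casting.
- peg_b (a point): Centre, half-way up, of a white peg: 14 mm across, 40 mm tall, standing on the disc's rim 115 mm from the disc's centre and turning with it. Its top is 100 mm above the work surface.
- peg_c (a point): Centre, half-way up, of a white peg: 14 mm across, 40 mm tall, standing on the disc's rim 115 mm from the disc's centre and turning with it. Its top is 100 mm above the work surface.
- casting_orange: Grey metal valve casting with an orange cap on top: round, 60 mm across, 62 mm tall, with a round outlet stub 32 mm across pointing outwards (its -x), ending 39 mm from its axis. About 0.5 kg, loose, standing on a dark seat of the disc, its axis 60 mm from the disc's centre, its top 122 mm above the work surface. Origin: centre of its underside.
- casting_black1: A casting just like the orange-capped one but with a black cap, loose on the disc, 60 mm from its centre. Origin: centre of its underside.
- casting_black2: A casting just like the orange-capped one but with a black cap, loose on the disc, 60 mm from its centre. Origin: centre of its underside.
- spare_mid (a point): Middle of a loose bare casting without a cap (60 mm across, 52 mm tall) on the bench to the robot's right; leave it alone.
- ring1_mid (a point): Middle of a loose machined steel ring, 60 mm across, 45 mm tall, on the bench to the right; leave it alone.
- ring2_mid (a point): Middle of a second loose ring, same size, on the bench to the right; leave it alone.
- bin: Black open bin 220 x 150 x 80 mm holding rings, on the bench to the left; origin at the centre of its underside; leave it alone.
Things that resemble listed ones, but are neither listed nor needed, are in the scene too. Leave any red look-alike of the casting_black1 alone.

How it is judged:
At the end, for the whole second after the job is handed in: The turntable is at rest, the orange-capped casting is on the pointer's side with its axis within 9 mm (about 8 degrees of turn) of the line from the disc's centre to the pointer, and all three castings stand upright on the disc (y of casting_orange in the frame of foot between -0.009 and 0.009 m and x of casting_orange in the frame of foot below -0.045 m and angular speed of turntable below 0.05 rad/s and angle between each of casting_orange, casting_black1, casting_black2's own z axis and vertical below 0.1 rad and height (world z) of each of casting_orange, casting_black1, casting_black2 below 0.065 m); the robot touches nothing.
It fails at once if a casting on the turntable is lifted (8 mm) or tipped over (height (world z) of any of casting_orange, casting_black1, casting_black2 above 0.068 m or angle between any of casting_orange, casting_black1, casting_black2's own z axis and vertical above 0.3 rad).
It fails at once if a casting on the turntable is shifted off its seat by more than 12 mm (x of casting_orange in the frame of turntable above -0.048 m or x of casting_orange in the frame of turntable below -0.072 m or y of casting_orange in the frame of turntable above 0.012 m or y of casting_orange in the frame of turntable below -0.012 m or x of any of casting_black1, casting_black2 in the frame of turntable above 0.042 m or x of any of casting_black1, casting_black2 in the frame of turntable below 0.018 m or y of casting_black1 in the frame of turntable above -0.03996 m or y of casting_black1 in the frame of turntable below -0.06396 m or y of casting_black2 in the frame of turntable above 0.06396 m or y of casting_black2 in the frame of turntable below 0.03996 m).
It fails at once if the fingers push or grip a casting on the turntable (over 1.5 N) (contact force between the fingers and casting_orange above 1.5 N or contact force between the fingers and casting_black1 above 1.5 N or contact force between the fingers and casting_black2 above 1.5 N).
It fails at once if the turntable is rammed or gripped hard (over 40 N) (contact force between the fingers and turntable above 40 N).
It fails at once if the spare casting, a loose ring or the bin is moved by more than 15 mm (distance of any of spare_mid, ring1_mid, ring2_mid, bin from where it was at the start of the episode above 0.015 m).
It also fails if it takes over 64 s, if anything falls off the work surface, if the arm or the gripper's body presses on something with over 40 N, if the wrist force passes 120 N, or if a joint passes its speed limit or range.

## Working session

There is one attempt and no reset: what is moved stays moved. The work goes in short steps, Python scripts to look and compute and a tool call to move; the robot and the scene stay as the last step left them, time stands still between calls to the robot, and variables do not carry over. Pictures are saved under pics/ and viewed, about 8 in all and at most 12, crops included, and the job is handed in when it is done.

Besides the shell and the picture viewer there is one more tool, called after ">>>" as name(argument=value, ...), one argument or row to a line, values as JSON. play_rows: Moves the arm, as the interface text tells. Its arguments: {"type":"object","properties":{"motion":{"type":"array"}},"required":["motion"]}

```bash
mkdir -p pics; ls
cat > h.py <<'E'
import numpy as np, cv2
from scipy.spatial.transform import Rotation as R
from cell import bot, cams
def f_of(c): return 200/np.tan(np.radians(c["vfov"])/2)
def ray(c,u,v):
    f=f_of(c); d=np.array([(u-c["cx"])/f,-(v-c["cy"])/f,-1.0])
    return R.from_quat(c["orientation"]).apply(d)
def onz(c,u,v,z):
    d=ray(c,u,v); o=np.array(c["xyz"]); return o+d*(z-o[2])/d[2]
def pix(c,p):
    q=R.from_quat(c["orientation"]).inv().apply(np.array(p)-c["xyz"]); f=f_of(c)
    return c["cx"]+f*q[0]/-q[2], c["cy"]-f*q[1]/-q[2]
E
python3 - <<'E'
from h import *
ims=[]
for n in("top","scene"):
    c=cams.grab_frame(n); print(n,{k:v for k,v in c.items() if k!="img"})
    cv2.imwrite(f"pics/{n}0.png",c["img"][:,:,::-1])
o=bot.get_obs();print(o)
E
```

```text
pics
top {'vfov': 55.232063286979724, 'cx': 323.6181229181193, 'cy': 202.864102317236, 'xyz': array([0.43435105, 0.03614618, 1.10077302]), 'orientation': array([-0.06685773,  0.06437253,  0.70767194, -0.70041891])}
scene {'vfov': 52.56653386795764, 'cx': 325.69986482188364, 'cy': 197.89784739901174, 'xyz': array([1.1704402 , 0.43363633, 1.1812498 ]), 'orientation': array([0.11610039, 0.23641414, 0.85831873, 0.44036124])}
{'clock': 0.1, 'qpos': array([ 1.2790963 ,  0.32179424, -0.07006676,  1.45158448,  0.02258274,
        1.3707868 , -0.0569091 ]), 'joint_vel': array([ 0.00045477, -0.00195018, -0.00108059, -0.00303281, -0.00182152,
        0.00073041,  0.00094106]), 'effort': array([ 1.58709358e-04, -4.94879186e+01, -3.84031394e-01, -3.15206873e+01,
        1.30827678e-02,  7.42753706e-03,  2.11442000e-05]), 'tcp_pos': array([ 0.19548782, -0.61939086,  0.23028745]), 'tcp_rot': array([-0.56996932,  0.41854053, -0.41748832,  0.57066829]), 'contact_force': array([-0.44013494,  0.30753896, -0.04098997]), 'wrist_torque': array([ 0.04886605,  0.01980693, -0.04679287]), 'gripper_width': 1.0033564511519446}
```

View pics/top0.png

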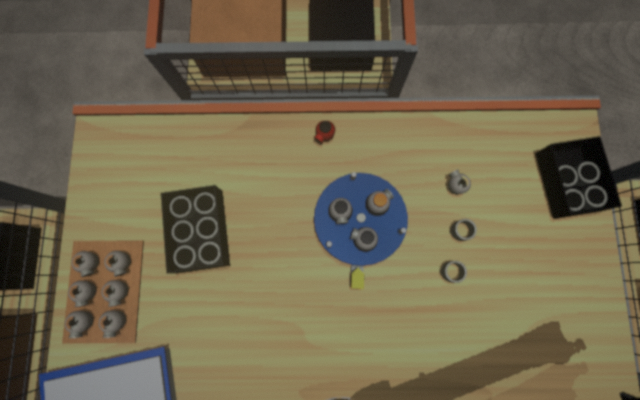

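View pics/scene0.png

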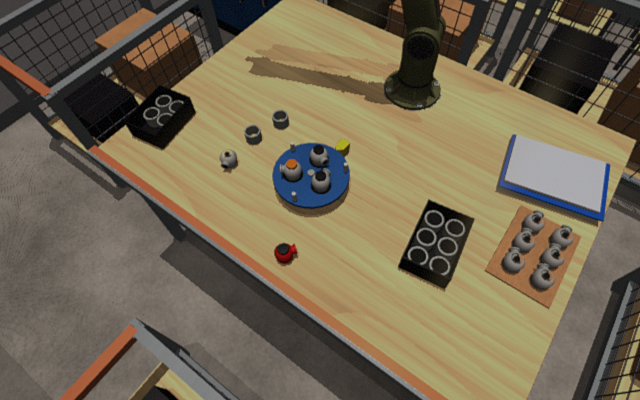

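```bash
cat > m.py <<'E'
from h import *
def blobs(mask,amin):
    n,l,s,ce=cv2.connectedComponentsWithStats(mask.astype(np.uint8)); return [(ce[i],s[i,4]) for i in range(1,n) if s[i,4]>=amin]
def near(c,col,P,z,tol=.2):
    return [(onz(c,*b[0],z).round(4),b[1],b[0].round(1)) for b in col if np.hypot(*(onz(c,*b[0],z)-P)[:2])<tol]
def measure(name,P=np.array([.5,-.05,0])):
    c=cams.grab_frame(name); im=c["img"]; hsv=cv2.cvtColor(im,cv2.COLOR_RGB2HSV); h,s,v=cv2.split(hsv)
    blue=((h>100)&(h<125)&(s>140)&(v>50))
    cn=[k for k in cv2.findContours(blue.astype(np.uint8),cv2.RETR_EXTERNAL,cv2.CHAIN_APPROX_NONE)[0]]
    cn=min([k for k in cn if cv2.contourArea(k)>1500],key=lambda k:np.hypot(*(onz(c,*k.mean((0,1)),.06)-P)[:2]))
    hull=cv2.convexHull(cn)[:,0].astype(float); W=np.array([onz(c,u,w,.06)[:2] for u,w in hull])
    (x,y),r=cv2.minEnclosingCircle((W*1000).astype(np.float32)); C=np.array([x/1000,y/1000,0]); print(name,"disc",C[:2].round(4),"r",r)
    ye=near(c,blobs((h>24)&(h<34)&(s>190)&(v>110),10),C,.05); print("yellow",ye)
    orr=near(c,blobs((h>5)&(h<18)&(s>150)&(v>90),8),C,.122,.09); print("orange",orr)
    wh=near(c,blobs((s<60)&(v>150),4),C,.1,.14); print("white",wh)
    ang=lambda p:np.degrees(np.arctan2(*(p-C)[1::-1])).round(1)
    for L,N in((ye,"ye"),(orr,"or"),(wh,"wh")):
        for b in L: print(N,ang(b[0]),np.hypot(*(b[0]-C)[:2]).round(4))
    return c
if __name__=="__main__":
    c=measure("top"); measure("scene")
    cv2.imwrite("pics/crop.png",cv2.resize(c["img"][150:300,290:490,::-1],None,fx=4,fy=4,interpolation=cv2.INTER_CUBIC))
E
python3 m.py
```

```text
Traceback (most recent call last):
  File "m.py", line 21, in <module>
    c=measure("top"); measure("scene")
  File "m.py", line 10, in measure
    cn=min([k for k in cn if cv2.contourArea(k)>1500],key=lambda k:np.hypot(*(onz(c,*k.mean((0,1)),.06)-P)[:2]))
ValueError: min() iterable argument is empty
```

Run:
```python
import cv2
for n,pts in(("top0",[(361,190),(330,215),(358,279),(378,201),(361,217),(403,230),(329,243),(353,175)]),("scene0",[(300,190),(343,146),(291,164),(346,168)])):
    im=cv2.imread(f"pics/{n}.png");h=cv2.cvtColor(im,cv2.COLOR_BGR2HSV)
    for p in pts: print(n,p,h[p[1],p[0]])
im=cv2.imread("pics/top0.png");cv2.imwrite("pics/crop.png",cv2.resize(im[150:300,290:490],None,fx=4,fy=4,interpolation=cv2.INTER_CUBIC))
```

```text
top0 (361, 190) [109 137 112]
top0 (330, 215) [ 0  0 49]
top0 (358, 279) [ 31 143 148]
top0 (378, 201) [ 17 150 146]
top0 (361, 217) [ 40  15 149]
top0 (403, 230) [ 98   7 145]
top0 (329, 243) [100   5 145]
top0 (353, 175) [ 45   4 135]
scene0 (300, 190) [108 183 117]
scene0 (343, 146) [ 30 196 173]
scene0 (291, 164) [ 14 214 169]
scene0 (346, 168) [19 49 57]
```

View pics/crop.png

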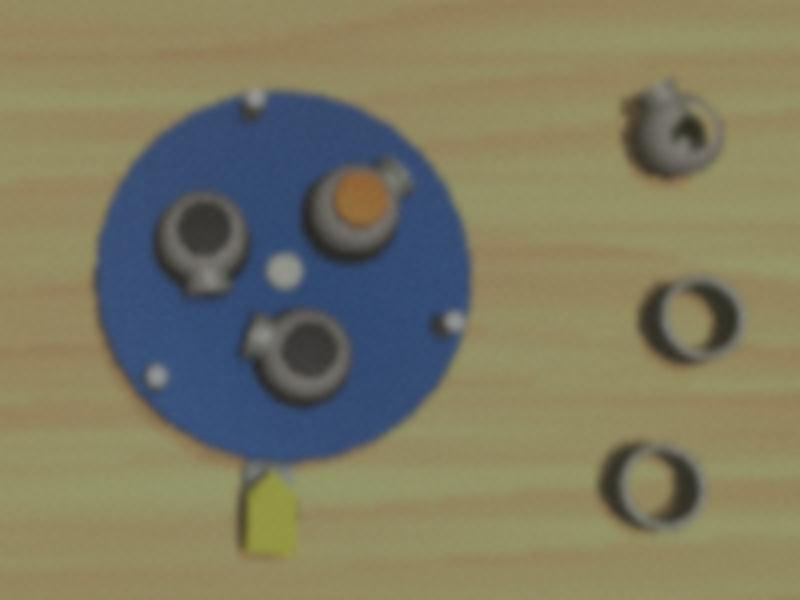

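The crop shows the orange-capped casting at top-view pixel (380,199); it's the only orange one. The black caps are at (341,207) and (367,237), the pegs at (353,175), (403,230) and (329,243), and the pointer at (358,279). The red look-alike at (324,131) is off the disc.

```bash
sed -i 's/(s>140)&(v>50)/(s>90)\&(v>50)/; s/(s>190)&(v>110)/(s>125)\&(v>100)/; s/(h>5)&(h<18)&(s>150)/(h>5)\&(h<20)\&(s>120)/; s/(s<60)&(v>150),4/(s<40)\&(v>118),4/' m.py; python3 m.py
```

```text
top disc [ 0.5867 -0.0617] r 126.41608428955078
yellow [(array([ 0.4205, -0.0493,  0.05  ]), np.int32(206), array([357.1, 279.6]))]
orange [(array([ 0.6262, -0.1077,  0.122 ]), np.int32(122), array([379.7, 199.3]))]
white [(array([ 0.7019, -0.0429,  0.1   ]), np.int32(15), array([353.5, 173.7])), (array([ 0.5827, -0.059 ,  0.1   ]), np.int32(54), array([360.7, 217.3])), (array([ 0.579 , -0.0096,  0.1   ]), np.int32(14), array([342.1, 218.9])), (array([ 0.5481, -0.1705,  0.1   ]), np.int32(18), array([403.6, 229.9])), (array([ 0.5397, -0.0431,  0.1   ]), np.int32(17), array([355.1, 233.6])), (array([0.5144, 0.0265, 0.1   ]), np.int32(14), array([328.7, 243.5])), (array([ 0.4501, -0.0569,  0.1   ]), np.int32(6), array([361.3, 268.2]))]
ye 175.7 0.1667
or -49.3 0.0606
wh 9.3 0.1167
wh 145.7 0.0048
wh 98.4 0.0527
wh -109.5 0.1154
wh 158.4 0.0506
wh 129.3 0.1141
wh 178.0 0.1367
scene disc [ 0.5917 -0.0562] r 129.56814575195312
yellow [(array([ 0.4243, -0.0478,  0.05  ]), np.int32(113), array([341.7, 144.1]))]
orange [(array([ 0.6301, -0.1047,  0.122 ]), np.int32(79), array([291.1, 163.5]))]
white [(array([ 0.5504, -0.1665,  0.1   ]), np.int32(8), array([291.9, 142.9])), (array([ 0.5374, -0.0618,  0.1   ]), np.int32(65), array([319.2, 154.9])), (array([0.5163, 0.0286, 0.1   ]), np.int32(12), array([345.3, 163.6])), (array([ 0.6388, -0.1096,  0.1   ]), np.int32(67), array([288.8, 168.6])), (array([ 0.608 , -0.0443,  0.1   ]), np.int32(28), array([310.6, 171.8])), (array([ 0.5794, -0.0046,  0.1   ]), np.int32(4), array([325.8, 171.8])), (array([0.6174, 0.0009, 0.1   ]), np.int32(48), array([320.2, 180.6])), (array([ 0.7034, -0.0399,  0.1   ]), np.int32(11), array([293.4, 193.1]))]
ye 177.1 0.1676
or -51.7 0.0619
wh -110.5 0.1178
wh -174.1 0.0546
wh 131.7 0.1135
wh -48.6 0.0712
wh 36.1 0.0201
wh 103.4 0.053
wh 65.8 0.0626
wh 8.3 0.1129
```

Run:
```python
from h import *
o=bot.get_obs(); M=R.from_quat(o["tcp_rot"]).as_matrix(); print(M.round(3)); print(np.degrees(np.arctan2(M[1,0],M[0,0])))
```

```text
[[ 0.301 -0.     0.954]
 [-0.954  0.001  0.301]
 [-0.001 -1.    -0.   ]]
-72.48054368875093
```

>>> play_rows(
  motion=[
    {"hand": -1, "xyz": [4, 4, 0], "spin": 0},
    {"hand": -1, "xyz": [4, 4, 0], "spin": 0},
    {"hand": -1, "xyz": [4, 4, 0], "spin": 0},
    {"hand": -1, "xyz": [4, 4, 0], "spin": 0},
    {"hand": -1, "xyz": [4, 4, 0], "spin": 0},
    {"hand": -1, "xyz": [4, 4, 0], "spin": 0},
    {"hand": -1, "xyz": [4, 4, 0], "spin": 0},
    {"hand": -1, "xyz": [4, 4, 0], "spin": 0},
  ],
)

```text
clock: 1.25
tcp_pos: [0.5173, -0.2933, 0.2301]
tcp_rot: [0.568, -0.422, 0.422, -0.566]
contact_force: [0.8, -0.3, -0.0]
gripper_width: 0.003
```

>>> play_rows(
  motion=[
    {"hand": -1, "xyz": [0, 4, 0], "spin": 10},
    {"hand": -1, "xyz": [0, 4, 0], "spin": 10},
    {"hand": -1, "xyz": [0, 4, 0], "spin": 10},
    {"hand": -1, "xyz": [0, 4, 0], "spin": 10},
    {"hand": -1, "xyz": [-1, 4, 0], "spin": 10},
    {"hand": -1, "xyz": [-1, 4, 0], "spin": 10},
    {"hand": -1, "xyz": [-1, 3, 0], "spin": 10},
    {"hand": -1, "xyz": [0, 2, 0], "spin": 10},
  ],
)

```text
clock: 2.25
tcp_pos: [0.4886, 0.0114, 0.2294]
tcp_rot: [0.705, 0.061, -0.061, -0.704]
contact_force: [0.3, -0.5, -0.2]
gripper_width: -0.002
```

>>> play_rows(
  motion=[
    {"hand": -1, "xyz": [0, 0, 0], "spin": 10},
    {"hand": -1, "xyz": [0, 0, 0], "spin": 10},
    {"hand": -1, "xyz": [0, 0, 0], "spin": 10},
    {"hand": -1, "xyz": [0, 0, 0], "spin": 10},
    {"hand": -1, "xyz": [0, 0, 0], "spin": 10},
    {"hand": -1, "xyz": [0, 0, 0], "spin": 0},
  ],
)

```text
clock: 3.0
tcp_pos: [0.4877, 0.0144, 0.2298]
tcp_rot: [0.607, 0.364, -0.363, -0.606]
contact_force: [-0.1, 0.5, -0.6]
gripper_width: -0.0
```

```bash
cat >> h.py <<'E'
C=np.array([.589,-.060])
def st():
    o=bot.get_obs(); M=R.from_quat(o["tcp_rot"]).as_matrix(); p=o["tcp_pos"]; d=p[:2]-C
    print("t",round(o["clock"],2),"tcp",p.round(4),"heading",np.degrees(np.arctan2(M[1,0],M[0,0])).round(1),"j7",o["qpos"][6].round(2),"polar",np.degrees(np.arctan2(d[1],d[0])).round(1),np.hypot(*d).round(4),"F",o["contact_force"].round(1))
E
python3 -c "from h import *; st(); cv2.imwrite('pics/w1.png',cams.grab_frame('wrist')['img'][:,:,::-1])"
```

```text
t 3.0 tcp [0.4877 0.0144 0.2298] heading 61.8 j7 1.0 polar 143.7 0.1257 F [-0.1  0.5 -0.6]
```

View pics/w1.png

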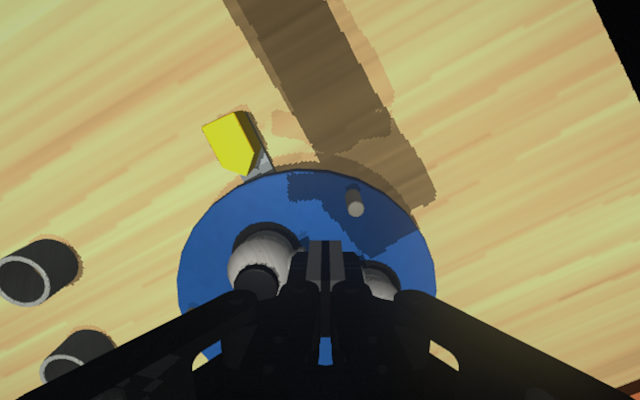

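>>> play_rows(
  motion=[
    {"hand": -1, "xyz": [0.3, -1.2, 0], "spin": -2},
    {"hand": -1, "xyz": [0, 0, -4], "spin": -2},
    {"hand": -1, "xyz": [0, 0, -4], "spin": 0},
    {"hand": -1, "xyz": [0, 0, -3], "spin": 0},
    {"hand": -1, "xyz": [0, 0, -2], "spin": 0},
    {"hand": -1, "xyz": [0, 0, -1], "spin": 0},
    {"hand": -1, "xyz": [0, 0, 0], "spin": 0},
  ],
)

```text
clock: 3.92
tcp_pos: [0.4926, -0.0043, 0.0866]
tcp_rot: [0.626, 0.334, -0.331, -0.622]
contact_force: [0.4, 0.4, 0.1]
gripper_width: -0.0
```

```bash
python3 -c "from h import *; st(); cv2.imwrite('pics/s2.png',cv2.resize(cams.grab_frame('scene')['img'][90:240,220:420,::-1],None,fx=4,fy=4,interpolation=cv2.INTER_CUBIC))"
```

```text
t 3.92 tcp [ 0.4926 -0.0043  0.0866] heading 56.1 j7 0.84 polar 150.0 0.1113 F [0.4 0.4 0.1]
```

View pics/s2.png

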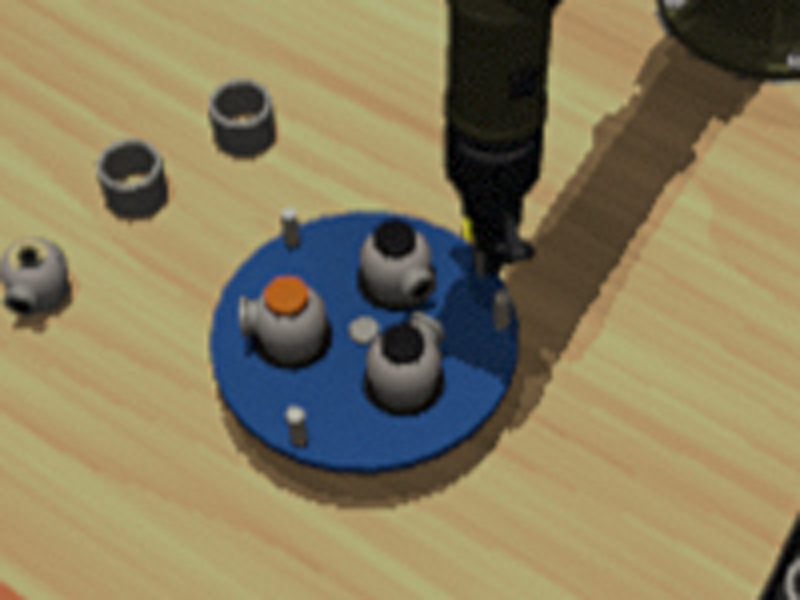

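>>> play_rows(
  motion=[
    {"hand": -1, "xyz": [0, 0, -1.2], "spin": 0},
    {"hand": -1, "xyz": [0, 0.5, 0], "spin": -2},
    {"hand": -1, "xyz": [0.3, 0.6, 0], "spin": -2},
    {"hand": -1, "xyz": [0.3, 0.6, 0], "spin": -2},
    {"hand": -1, "xyz": [0.5, 0.6, 0], "spin": -2},
    {"hand": -1, "xyz": [0.5, 0.6, 0], "spin": -2},
    {"hand": -1, "xyz": [0.5, 0.6, 0], "spin": -3},
  ],
)

```text
clock: 4.85
tcp_pos: [0.5156, 0.026, 0.0757]
tcp_rot: [0.665, 0.256, -0.255, -0.654]
contact_force: [-0.9, -4.1, 1.4]
gripper_width: 0.005
```

```bash
python3 -c "from h import *; st()"
```

```text
t 4.85 tcp [0.5156 0.026  0.0757] heading 42.3 j7 0.49 polar 130.5 0.1131 F [-0.9 -4.1  1.4]
```

>>> play_rows(
  motion=[
    {"hand": -1, "xyz": [0.75, 0.7, 0], "spin": -5},
    {"hand": -1, "xyz": [0.8, 0.65, 0], "spin": -5},
    {"hand": -1, "xyz": [0.85, 0.55, 0], "spin": -5},
    {"hand": -1, "xyz": [0.9, 0.4, 0], "spin": -5},
    {"hand": -1, "xyz": [0.95, 0.3, 0], "spin": -5},
    {"hand": -1, "xyz": [1, 0.25, 0], "spin": -5},
    {"hand": -1, "xyz": [1, 0.15, 0], "spin": -5},
    {"hand": -1, "xyz": [1, 0.05, 0], "spin": -5},
  ],
)

```text
clock: 5.85
tcp_pos: [0.5852, 0.0537, 0.0754]
tcp_rot: [0.714, -0.002, -0.01, -0.7]
contact_force: [-2.7, -0.1, 2.2]
gripper_width: -0.001
```

```bash
python3 -c "from h import *; st()"
```

```text
t 5.85 tcp [0.5852 0.0537 0.0754] heading 0.7 j7 -0.3 polar 91.9 0.1138 F [-2.7 -0.1  2.2]
```

>>> play_rows(
  motion=[
    {"hand": -1, "xyz": [1, 0.1, 0], "spin": -5},
    {"hand": -1, "xyz": [1, 0, 0], "spin": -5},
    {"hand": -1, "xyz": [1, -0.1, 0], "spin": -5},
    {"hand": -1, "xyz": [1, -0.25, 0], "spin": -5},
    {"hand": -1, "xyz": [0.95, -0.35, 0], "spin": -5},
    {"hand": -1, "xyz": [0.9, -0.4, 0], "spin": -5},
    {"hand": -1, "xyz": [0.9, -0.5, 0], "spin": -5},
    {"hand": -1, "xyz": [0.8, -0.55, 0], "spin": -5},
  ],
)

```text
clock: 6.85
tcp_pos: [0.6569, 0.0347, 0.0744]
tcp_rot: [0.668, -0.26, 0.232, -0.658]
contact_force: [-2.5, 1.8, 1.9]
gripper_width: 0.001
```

```bash
python3 -c "from h import *; st()"
```

```text
t 6.85 tcp [0.6569 0.0347 0.0744] heading -40.7 j7 -0.93 polar 54.4 0.1166 F [-2.5  1.8  1.9]
```

>>> play_rows(
  motion=[
    {"hand": -1, "xyz": [0.8, -0.6, 0], "spin": -5},
    {"hand": -1, "xyz": [0.7, -0.7, 0], "spin": -5},
    {"hand": -1, "xyz": [0.65, -0.75, 0], "spin": -5},
    {"hand": -1, "xyz": [0.6, -0.8, 0], "spin": -5},
    {"hand": -1, "xyz": [0.5, -0.85, 0], "spin": -5},
    {"hand": -1, "xyz": [0.45, -0.9, 0], "spin": -5},
    {"hand": -1, "xyz": [0, 0, 0], "spin": 0},
  ],
)

```text
clock: 7.72
tcp_pos: [0.6936, -0.004, 0.0743]
tcp_rot: [-0.573, 0.43, -0.396, 0.574]
contact_force: [-0.0, 0.4, -0.9]
gripper_width: 0.002
```

```bash
cat > n.py <<'E'
from m import *; import sys
st()
for n in("scene","top"):
    c=measure(n)
    u,v=pix(c,[.589,-.06,.06]); a,b=int(u)-90,int(v)-75; a=max(a,0);b=max(b,0)
    cv2.imwrite(f"pics/{n}_{sys.argv[1]}.png",cv2.resize(c["img"][b:b+150,a:a+200,::-1],None,fx=3,fy=3,interpolation=cv2.INTER_CUBIC))
E
python3 n.py a
```

```text
t 7.72 tcp [ 0.6936 -0.004   0.0743] heading -71.6 j7 -1.34 polar 28.2 0.1186 F [-0.   0.4 -0.9]Traceback (most recent call last):
  File "n.py", line 4, in <module>
    c=measure(n)
  File "m.py", line 10, in measure
    cn=min([k for k in cn if cv2.contourArea(k)>1500],key=lambda k:np.hypot(*(onz(c,*k.mean((0,1)),.06)-P)[:2]))
ValueError: min() iterable argument is empty
```

```bash
sed -i '/^    cn=/d; /hull=/d; s/^    (x,y),r=.*/    C=np.array([.589,-.060,0]); print(name)/' m.py; python3 n.py a
```

```text
t 7.78 tcp [ 0.6934 -0.0031  0.0743] heading -71.5 j7 -1.34 polar 28.6 0.1189 F [0.5 0.6 0.1]
scene
yellow [(array([ 0.4065, -0.0593,  0.05  ]), np.int32(11), array([341.9, 139.4])), (array([ 0.4399, -0.0579,  0.05  ]), np.int32(21), array([336.8, 145.7]))]
orange [(array([ 0.5343, -0.0761,  0.122 ]), np.int32(75), array([316. , 148.2]))]
white [(array([ 0.5384, -0.0715,  0.1   ]), np.int32(53), array([316.6, 153.7]))]
ye 179.8 0.1825
ye 179.2 0.1491
or -163.6 0.057
wh -167.2 0.0519
top
yellow []
orange []
white [(array([ 0.6569, -0.1569,  0.1   ]), np.int32(4), array([396.5, 189.5])), (array([ 0.6212, -0.1752,  0.1   ]), np.int32(6), array([404. , 202.5])), (array([ 0.5625, -0.1752,  0.1   ]), np.int32(25), array([405.1, 224.4]))]
wh -55.0 0.1183
wh -74.4 0.1196
wh -103.0 0.1182
```

View pics/scene_a.png

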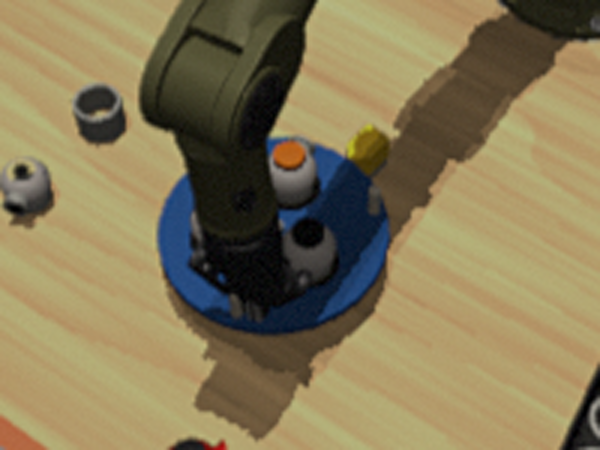

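>>> play_rows(
  motion=[
    {"hand": -1, "xyz": [0.45, -0.9, 0], "spin": -2},
    {"hand": -1, "xyz": [0.35, -0.95, 0], "spin": -2},
    {"hand": -1, "xyz": [0.25, -0.95, 0], "spin": -2},
    {"hand": -1, "xyz": [0.1, -0.6, 0], "spin": -2},
    {"hand": -1, "xyz": [0, 0, 0], "spin": 0},
  ],
)

```text
clock: 8.5
tcp_pos: [0.7042, -0.0361, 0.0743]
tcp_rot: [-0.539, 0.472, -0.435, 0.545]
contact_force: [-0.2, 1.3, 0.0]
gripper_width: 0.003
```

```bash
python3 n.py b | grep -v -i wh
```

```text
t 8.5 tcp [ 0.7042 -0.0361  0.0743] heading -79.9 j7 -1.42 polar 11.7 0.1177 F [-0.2  1.3  0. ]
scene
yellow []
orange [(array([ 0.5324, -0.071 ,  0.122 ]), np.int32(23), array([317.7, 148.5]))]
or -169.0 0.0577
top
yellow []
orange []
```

>>> play_rows(
  motion=[
    {"hand": -1, "xyz": [0, 1.0, 0], "spin": 0},
    {"hand": -1, "xyz": [0, 1.0, 0], "spin": 0},
    {"hand": -1, "xyz": [0, 0, 3], "spin": 0},
    {"hand": -1, "xyz": [0, 0, 4], "spin": 0},
    {"hand": -1, "xyz": [0, 0, 5], "spin": 0},
    {"hand": -1, "xyz": [0, 3, 4], "spin": 0},
    {"hand": -1, "xyz": [-1, 5, 0], "spin": 0},
    {"hand": -1, "xyz": [-1, 5, 0], "spin": 0},
  ],
)

```text
clock: 9.6
tcp_pos: [0.683, 0.1186, 0.2384]
tcp_rot: [-0.539, 0.472, -0.436, 0.544]
contact_force: [-0.2, 0.2, -0.0]
gripper_width: 0.001
```

>>> play_rows(
  motion=[
    {"hand": -1, "xyz": [-1, 5, 0], "spin": 0},
    {"hand": -1, "xyz": [-1, 5, 0], "spin": 0},
    {"hand": -1, "xyz": [-1, 5, 0], "spin": 0},
    {"hand": -1, "xyz": [-1, 5, 0], "spin": 0},
    {"hand": -1, "xyz": [-1, 5, 0], "spin": 0},
    {"hand": -1, "xyz": [0, 0, 0], "spin": 0},
  ],
)

```text
clock: 10.35
tcp_pos: [0.6241, 0.3897, 0.2398]
tcp_rot: [-0.541, 0.469, -0.431, 0.549]
contact_force: [0.1, 0.6, 0.0]
gripper_width: 0.001
```

```bash
python3 n.py c
```

```text
t 10.35 tcp [0.6241 0.3897 0.2398] heading -79.1 j7 -2.04 polar 85.5 0.451 F [0.1 0.6 0. ]
scene
yellow [(array([ 0.4247, -0.0473,  0.05  ]), np.int32(116), array([341.8, 144.2]))]
orange [(array([ 0.5314, -0.0603,  0.122 ]), np.int32(78), array([320.5, 149.8]))]
white [(array([ 0.5362, -0.1594,  0.1   ]), np.int32(8), array([296.1, 141.1])), (array([ 0.4968, -0.0902,  0.1   ]), np.int32(4), array([319.5, 143. ])), (array([ 0.5322, -0.0573,  0.1   ]), np.int32(80), array([321.2, 154.5])), (array([ 0.6291, -0.1015,  0.1   ]), np.int32(87), array([292.6, 167.7])), (array([0.5309, 0.0381, 0.1   ]), np.int32(10), array([345.2, 168. ])), (array([ 0.608 , -0.0447,  0.1   ]), np.int32(29), array([310.5, 171.8])), (array([ 0.6913, -0.1366,  0.1   ]), np.int32(6), array([272. , 175.5])), (array([ 0.6272, -0.009 ,  0.1   ]), np.int32(93), array([315.8, 181.2])), (array([ 0.7053, -0.0558,  0.1   ]), np.int32(11), array([289., 191.]))]
ye 175.6 0.1648
or -179.7 0.0576
wh -118.0 0.1126
wh -161.9 0.097
wh 177.3 0.0569
wh -46.0 0.0577
wh 120.6 0.114
wh 38.8 0.0244
wh -36.8 0.1278
wh 53.2 0.0637
wh 
[... 1151 characters left out ...]
245.4])), (array([0.5268, 0.0362, 0.1   ]), np.int32(21), array([325. , 238.8])), (array([ 0.4873, -0.1377,  0.1   ]), np.int32(13), array([392.1, 253.3])), (array([ 0.4709, -0.1135,  0.1   ]), np.int32(5), array([383. , 259.8])), (array([ 0.4533, -0.0341,  0.1   ]), np.int32(14), array([352.5, 267. ])), (array([ 0.4515, -0.0563,  0.1   ]), np.int32(10), array([361.1, 267.6]))]
ye 176.2 0.1686
or -176.8 0.0608
wh 19.5 0.1165
wh -0.7 0.1137
wh -16.4 0.1158
wh -31.4 0.1163
wh -44.0 0.117
wh -61.5 0.1185
wh -56.4 0.0504
wh 57.1 0.046
wh -79.7 0.1198
wh 168.0 0.0067
wh -107.5 0.1241
wh -120.3 0.1207
wh -177.7 0.0806
wh 122.9 0.1146
wh -142.6 0.128
wh -155.6 0.1297
wh 169.2 0.1381
wh 178.5 0.1375
```

View pics/top_c.png

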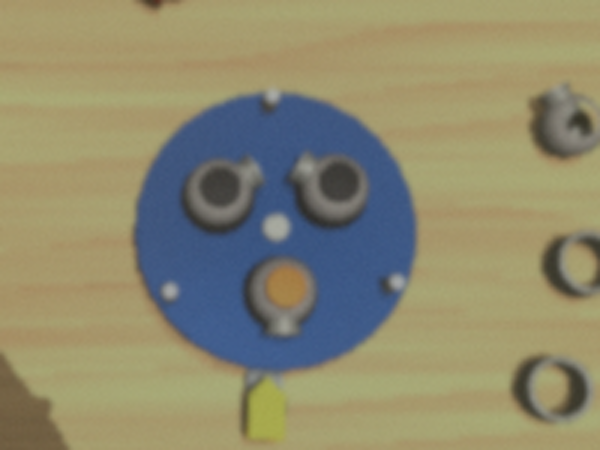

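Three pegs, disc and orange cap agree: the orange casting sits at about 180.5°, and the pointer is at about 176°. I'll refine the pointer once before the last nudge.

Run:
```python
from h import *
for n in("top","scene"):
    c=cams.grab_frame(n); h,s,v=cv2.split(cv2.cvtColor(c["img"],cv2.COLOR_RGB2HSV))
    m=((h>24)&(h<36)&(s>115)&(v>70)).astype(np.uint8)
    k,l,st_,ce=cv2.connectedComponentsWithStats(m)
    i=min(range(1,k),key=lambda i:np.hypot(*(onz(c,*ce[i],.05)[:2]-[.422,-.048]))+(st_[i,4]<50))
    vv,uu=np.where(l==i); W=np.array([onz(c,a,b,.05)[:2] for a,b in zip(uu,vv)])
    p=cv2.approxPolyDP(cv2.convexHull((W*1000).astype(np.float32)),3,True)[:,0]; print(n,len(uu),p.round(0).tolist(),v[l==i].min(),v[l==i].max())
    cen=[.5863,-.0624] if n=="top" else [.591,-.0576]
    tip=W[np.argsort(-W[:,0])[:6]].mean(0); base=W[np.argsort(W[:,0])[:25]].mean(0)
    for q in(tip,W.mean(0),base): d=q-cen; print(q.round(4),np.degrees(np.arctan2(d[1],d[0])).round(1),np.hypot(*d).round(4))
```

```text
top 228 [[449.0, -47.0], [436.0, -33.0], [401.0, -32.0], [398.0, -62.0], [435.0, -66.0], [449.0, -52.0]] 110 171
[ 0.4475 -0.0483] 174.2 0.1396
[ 0.421 -0.049] 175.4 0.1659
[ 0.4001 -0.0491] 175.9 0.1867
scene 123 [[454.0, -52.0], [453.0, -44.0], [437.0, -29.0], [415.0, -28.0], [402.0, -32.0], [401.0, -63.0], [441.0, -65.0]] 85 194
[ 0.4515 -0.0476] 175.9 0.1399
[ 0.4251 -0.0467] 176.2 0.1663
[ 0.4044 -0.0468] 176.7 0.1869
```

>>> play_rows(
  motion=[
    {"hand": -1, "xyz": [1, -5, 0], "spin": 0},
    {"hand": -1, "xyz": [1, -5, 0], "spin": 0},
    {"hand": -1, "xyz": [1, -5, 0], "spin": 0},
    {"hand": -1, "xyz": [1, -5, 0], "spin": 0},
    {"hand": -1, "xyz": [1, -5, 0], "spin": 0},
    {"hand": -1, "xyz": [1, -5, 0], "spin": 0},
    {"hand": -1, "xyz": [1, -5, 0], "spin": 0},
    {"hand": -1, "xyz": [0, 0, 0], "spin": 0},
  ],
)

```text
clock: 11.55
tcp_pos: [0.7016, -0.0022, 0.2416]
tcp_rot: [-0.535, 0.474, -0.447, 0.539]
contact_force: [-0.2, -0.7, 0.2]
gripper_width: 0.004
```

>>> play_rows(
  motion=[
    {"hand": -1, "xyz": [0.2, 0.3, -4], "spin": 0},
    {"hand": -1, "xyz": [0, 0, -4], "spin": 0},
    {"hand": -1, "xyz": [0, 0, -4], "spin": 0},
    {"hand": -1, "xyz": [0, 0, -2.5], "spin": 0},
    {"hand": -1, "xyz": [0, 0, -1], "spin": 0},
    {"hand": -1, "xyz": [0, 0, 0], "spin": 0},
  ],
)

```text
clock: 12.3
tcp_pos: [0.7034, -0.0086, 0.0858]
tcp_rot: [-0.53, 0.476, -0.453, 0.536]
contact_force: [-0.4, 0.1, 0.5]
gripper_width: -0.003
```

>>> play_rows(
  motion=[
    {"hand": -1, "xyz": [0, 0, -1], "spin": 0},
    {"hand": -1, "xyz": [0, -0.7, 0], "spin": 0},
    {"hand": -1, "xyz": [0, -0.7, 0], "spin": 0},
    {"hand": -1, "xyz": [0, -0.6, 0], "spin": 0},
    {"hand": -1, "xyz": [0, -0.5, 0], "spin": 0},
    {"hand": -1, "xyz": [0, 0, 0], "spin": 0},
  ],
)

```text
clock: 13.05
tcp_pos: [0.706, -0.0362, 0.0797]
tcp_rot: [-0.529, 0.474, -0.455, 0.537]
contact_force: [-1.1, 0.1, 0.1]
gripper_width: 0.001
```

>>> play_rows(
  motion=[
    {"hand": -1, "xyz": [0, -0.5, 0], "spin": 0},
    {"hand": -1, "xyz": [0.1, -0.5, 0], "spin": 0},
    {"hand": -1, "xyz": [0, 0, 0], "spin": 0},
  ],
)

```text
clock: 13.42
tcp_pos: [0.7066, -0.0438, 0.0797]
tcp_rot: [-0.529, 0.475, -0.453, 0.538]
contact_force: [-0.2, 0.6, -0.5]
gripper_width: 0.002
```

Another 3 mm or so, then back away as before.

>>> play_rows(
  motion=[
    {"hand": -1, "xyz": [0, -0.4, 0], "spin": 0},
    {"hand": -1, "xyz": [0, 0, 0], "spin": 0},
  ],
)

```text
clock: 13.68
tcp_pos: [0.7067, -0.0477, 0.0797]
tcp_rot: [-0.528, 0.475, -0.453, 0.538]
contact_force: [-0.6, -0.8, -0.0]
gripper_width: 0.001
```

>>> play_rows(
  motion=[
    {"hand": -1, "xyz": [0, 1.0, 0], "spin": 0},
    {"hand": -1, "xyz": [0, 1.0, 0], "spin": 0},
    {"hand": -1, "xyz": [0, 0, 3], "spin": 0},
    {"hand": -1, "xyz": [0, 0, 4], "spin": 0},
    {"hand": -1, "xyz": [0, 0, 5], "spin": 0},
    {"hand": -1, "xyz": [0, 3, 4], "spin": 0},
    {"hand": -1, "xyz": [-1, 5, 0], "spin": 0},
    {"hand": -1, "xyz": [-1, 5, 0], "spin": 0},
  ],
)

```text
clock: 14.68
tcp_pos: [0.686, 0.1025, 0.2441]
tcp_rot: [-0.528, 0.475, -0.457, 0.536]
contact_force: [0.6, 0.3, -0.2]
gripper_width: 0.002
```

>>> play_rows(
  motion=[
    {"hand": -1, "xyz": [-1, 5, 0], "spin": 0},
    {"hand": -1, "xyz": [-1, 5, 0], "spin": 0},
    {"hand": -1, "xyz": [-1, 5, 0], "spin": 0},
    {"hand": -1, "xyz": [-1, 5, 0], "spin": 0},
    {"hand": -1, "xyz": [-1, 5, 0], "spin": 0},
    {"hand": -1, "xyz": [0, 0, 0], "spin": 0},
    {"hand": -1, "xyz": [0, 0, 0], "spin": 0},
  ],
)

```text
clock: 15.55
tcp_pos: [0.6288, 0.371, 0.2455]
tcp_rot: [-0.529, 0.472, -0.454, 0.54]
contact_force: [0.0, -0.7, 0.2]
gripper_width: -0.004
```

```bash
python3 n.py d | grep -E "top|scene|orange|yellow|wh .*0.11|or|tcp"
```

```text
t 15.55 tcp [0.6288 0.371  0.2455] heading -81.8 j7 -2.08 polar 84.7 0.4328 F [ 0.  -0.7  0.2]
scene
yellow [(array([ 0.4246, -0.0472,  0.05  ]), np.int32(117), array([341.8, 144.2]))]
orange [(array([ 0.5319, -0.0539,  0.122 ]), np.int32(76), array([321.9, 150.9]))]
or 173.9 0.0574
wh -123.5 0.1124
wh 115.0 0.1147
wh -3.5 0.1164
top
yellow [(array([ 0.4209, -0.0486,  0.05  ]), np.int32(201), array([356.9, 279.5]))]
orange [(array([ 0.528 , -0.0574,  0.122 ]), np.int32(116), array([361.5, 237.2]))]
or 177.6 0.0611
wh 16.7 0.1167
wh -4.6 0.1146
wh -19.8 0.1162
wh -33.7 0.1162
wh -66.2 0.1171
wh 117.3 0.1139
wh -124.1 0.1195
```

View pics/top_d.png

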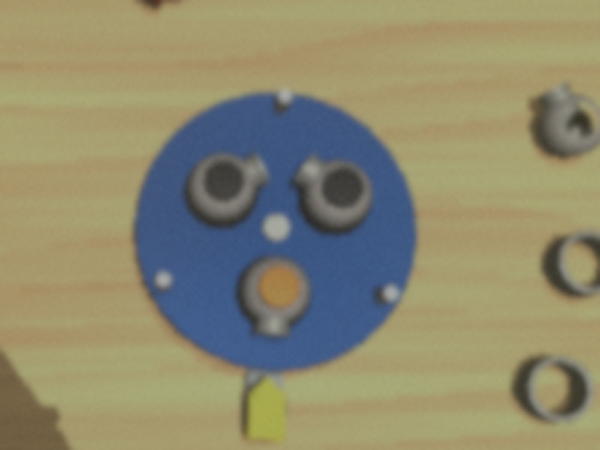

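View pics/scene_d.png

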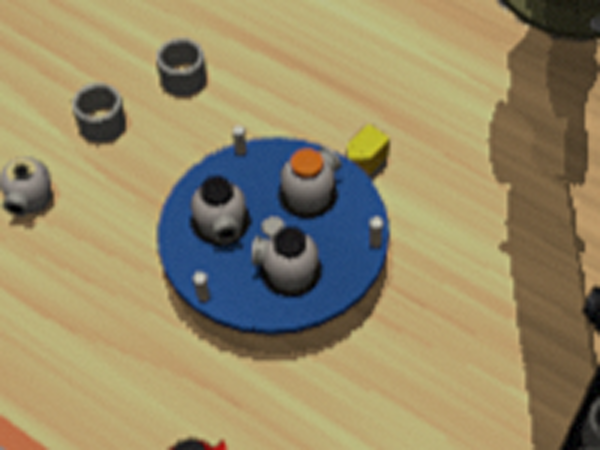

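```bash
python3 -c "from h import *; print(bot.sign_off())"
```

```text
the job is handed in; nothing more can be done
None
```

I turned the table clockwise by about 133° in total, pushing one white peg with the shut fingers, and the orange-capped casting now lines up with the pointer. The arm then backed off about 0.4 m, and I handed the job in at 15.6 s.

- **Alignment:** using each camera's own disc centre, the orange casting is at 175.1° in the top view and 176.4° in the scene view. The pointer is at about 175.4° and 176.2°. That is within about 1° (1 mm), against the 8° (9 mm) allowed.
- **Pushing force:** the wrist readings between moves stayed below about 5 N.
- **Last pictures:** all three castings stand upright on their seats, and the parts in view (spare casting and both rings) look unmoved. I did not view the bin again, but the arm only came near it high above the bench.
- **Disagreements:** the two cameras differ by about 4–5 mm on the disc centre. With one averaged centre, the casting reads 173.9° in the scene view and 177.6° in the top view, still inside the limit. The first push also stopped about 5° short, so I went back and nudged the same peg once more.

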